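# Unload the drying chamber and start the airing timer

## Robot

A 7-joint arm with a two-finger parallel gripper is mounted at the origin on the work surface. World frame = base frame: x ahead of the robot, y to its left, z up, the work surface at z = 0. Lengths are in mm, angles in rad, forces in N, time in s.
With the tool pointing down it reaches from about 425 to 875 mm from the base axis. Payload 4.7 kg.
Tool frame: the origin (TCP) lies on the centre line of the jaws, within the pads' length; the fingertips stand 11 mm ahead of it and the grasp point (between the pads) lies 8 mm behind it; z points along the fingers, y is the line along which they close (so a half turn about z gives the same grasp; the last joint's range is limited). The gripper opens to 85 mm and grips with 20 to 120 N. Pads are 22 mm wide; open, the fingers measure 114 mm over their backs; the gripper's body (76 mm by 85 mm) begins 54 mm behind the grasp point. The pads swing forward as they close: fully open they stand 13 mm farther back than shut.
Start: joints at [-1.24, 0.321, -0.07, 1.45, 0.023, 1.371, -0.057], TCP at [202.519, 617.665, 242.349] pointing down, gripper open.
Joint ranges: [-2.86, 2.86], [-0.3, 2.09], [-1.38, 1.24], [0.06, 2.45], [-1.56, 4.7], [0.09, 2.05], [-2.69, 2.69]. Speed limits (rad/s): [2.57, 2.57, 3.14, 3.14, 3.14, 3.14, 3.14].

## Interface

Orientations are given as [roll, pitch, yaw] about the fixed x, y, z axes, in that order (R = Rz(yaw) Ry(pitch) Rx(roll)).
In Python, from cell import manip gives the robot as it stands. The module is installed in compiled form; this text tells all that it offers.
- The arm moves only by the shell command python3 -m crank 'ROWS' [FORCE]. ROWS is JSON, a list of rows, each a list of 7 numbers: the shift along the tool's x, y, z in units of 25 mm (1.0 is 25 mm), then the turn, a rotation vector about the tool's x, y, z in units of 6 degrees (1.0 is 6 degrees), then the closure in counts, from 0 (fully open) to 255 (shut). A call has 1 to 12 rows; each row shifts and turns the commanded pose from where the row before left it, along the tool's axes as they then stand; what a row does not reach is not made up. A row lasts 1/10 s, in which the tool goes at most 50 mm and 8.59 degrees, less where a joint would pass 70% of its speed; a pose out of reach is approached as far as the arm can. A call is refused whole if a number of a shift passes 1 or a number of a turn 1, either way. A call with a gripper value outside its range is refused whole. The fingers move at their own pace and stop on an object; FORCE is the grip in N (left out, the last holds). Time passes only in rows, so rows that do not move let the fingers close. It gives the time, the measured TCP pose, the force, the opening and the grip force at its end, in the units of the state.
- manip.get_state(): the state, without advancing time (a new reading comes with each control period).
- manip.capture(name): name is "side" or "top"; returns the picture (420x560x3 uint8, red, green, blue); there is no depth.
- manip.camera_model(name): a dict with "mtx" (3x3 intrinsics, pixels), "rvec" (rotation vector, rad) and "tvec" (3), from world to camera coordinates, as OpenCV has them. Camera axes: x right, y down, z forward; pixel columns grow to the right and rows downward; lengths in mm; the calibration is good to about 2 mm. A picture is of the moment at which its call begins. camera_model takes no time and is no camera call.
- manip.close_job(): hands the job in; it is judged then, once.
The state is a dict: "t": time; "q": joint angles; "joint_vel": joint speeds; "joint_efforts": joint torques, N m; "ee_pos": TCP position; "orientation": TCP orientation; "ft_force": force on the tool from outside, world axes, zero at the start; "torque": the same for the moment, N m; "finger_gap": finger opening in mm; "grasp_force": force on a finger pad.
Only numpy, scipy, OpenCV 4.12 (cv2) and the standard library are available. Lean on these libraries where they do the work, as an engineer would, in place of code of your own. Each camera call takes 0.05 s, during which the arm holds its last target. There are 200 camera calls.

## Task

The small painted panel in the drying chamber is ready: swing the chamber's clear hood up past its spring's over-centre point so that it stands open by itself, then take the panel off the sloping rest and set it down gently, without dropping it, flat and picture side up, wholly on the cork board. Then wind the bench timer past its last mark (30 minutes) and turn it back down to the red 10-minute mark. Leave the hood standing open and do not shift the jar or the tape roll.

Things in the scene. Friction and masses are not known exactly. Their poses are not given: they have to be found in the camera images.
- chamber: Fixed grey drying chamber: open tray 170 (x) by 220 mm (y), rim 45 mm high, 6 mm walls. Origin: centre of underside, on the table; +x away from the robot, to the hinge. Inside, centred, an aluminium rest 42 mm wide, 130 mm long slopes 30 degrees, rising to +x; mid-surface 52 mm above the table, 8 mm ledge at its low end. The 55 mm wide panel overhangs it about 6 mm each side.
- hood (a joint): Clear hood with blue edges (170 x 220 x 85 mm, 0.35 to 0.6 kg), hinged on the chamber's rear rim. 0 = shut, grows as the front swings up and back, stop at 1.3 rad. Spring and weight pull it shut below about 0.9 rad and throw it open beyond 1.0; no latch. About 5 N at the handle start the lift; lightly damped.
- hood_hinge (a point): Middle of the hood's hinge line, which runs along the chamber's y; 85 mm behind the chamber's centre and 45 mm above the table.
- hood_handle (a point): Middle of the hood's orange bar handle: round, 12 mm thick, 100 mm long, along the chamber's y, 42 mm out from the hood's front (free gap 36 mm). Shut: 212 mm in front of the hinge line, 65 mm above it (110 mm above the table, 20 mm below the hood's top face); open: about 265 mm above the table. The bar can turn between pinching fingers as the hood swings.
- panel: Small painted wood panel 120 mm (its x) by 55 mm (its y) by 22 mm thick (z), dark edges, blue picture with a gold border on top, 0.09 to 0.18 kg. Origin: centre of its underside; z out of the picture side. It starts on the chamber's sloping rest, its +x end high, so its z leans 30 degrees towards the robot side.
- panel_corner0 (a point): Corner of the panel's underside at its -x, -y.
- panel_corner1 (a point): Corner of the panel's underside at its -x, +y.
- panel_corner2 (a point): Corner of the panel's underside at its +x, -y.
- panel_corner3 (a point): Corner of the panel's underside at its +x, +y.
- cork_board: Fixed cork-topped board 200 mm (its x) by 160 mm (its y), 12 mm thick, to the left or right of the chamber. Origin: centre of its underside on the table; z up.
- timer: Fixed white bench timer 130 mm wide, 160 mm deep, on the other side of the chamber from the cork board. Origin: centre of its underside on the table; x away from the robot. Its dial face slopes 25 degrees, rising towards +x, so the knob's axis leans 25 degrees from vertical towards -x; the middle of the face is 80 mm above the table.
- timer_knob (a joint): Knob: black bar 62 x 16 mm, 28 mm high, on a grey disc; white line at its pointing end. Rad turned clockwise seen facing the dial; 0.22 rad per 5 min: 0 = 0 min, red 10 min mark 0.44, 15 min straight up-slope 0.66, last mark (30 min, red) 1.32, stop 1.5. Pointing end stands (0.66 - value) rad left of up-slope. Friction 0.05 N m; stays where left, does not run down.
- timer_grip (a point): On the knob's axis, in the middle of the bar's height: 25 mm out from the timer's face, 14 mm below the bar's top.
- jar: Amber glass jar, 64 mm across, 85 mm high, white cap; leave it alone. Origin: centre of its underside.
- tape: Roll of yellow tape lying flat, 90 mm across, 24 mm high; leave it alone. Origin: centre of its underside.

How it is judged:
By the outcome, as a careful person would: the job done as asked, in the order asked, and still so for the second after the job is handed in, with the robot touching nothing.
It also fails if it takes over 66 s, if anything falls off the work surface, if the arm or the gripper's body presses on something with over 40 N, if the wrist force passes 120 N, or if a joint passes its speed limit or range.

## Working session

There is one attempt and no reset: what is moved stays moved. The work goes in short steps, Python scripts to look and compute and a shell command to move; the robot and the scene stay as the last step left them, time stands still between calls to the robot, and variables do not carry over. Pictures are saved under pics/ and viewed, at most 10 in all, crops included, and the job is handed in when it is done.

```bash
ls; mkdir -p pics; python3 - <<'E'
from cell import manip
import cv2
for n in ("side","top"):
    im=manip.capture(n); cv2.imwrite(f"pics/{n}0.png",im[:,:,::-1])
    m=manip.camera_model(n); print(n,m)
print(manip.get_state())
E
```

```text
pics
side {'mtx': array([[461.02208216,   0.        , 279.03506371],
       [  0.        , 461.02208216, 211.78699109],
       [  0.        ,   0.        ,   1.        ]]), 'rvec': array([ 2.28705946, -0.69655463,  0.28829426]), 'tvec': array([-468.07531807,  313.30168546,  841.85700299])}
top {'mtx': array([[467.20776903,   0.        , 286.3966694 ],
       [  0.        , 467.20776903, 213.5147806 ],
       [  0.        ,   0.        ,   1.        ]]), 'rvec': array([ 2.17429371, -2.17013914,  0.08264846]), 'tvec': array([  -1.71437169,  568.87059376, 1134.32501692])}
{'t': 0.1, 'q': array([-1.23988701,  0.32176395, -0.07007039,  1.45153998,  0.022626  ,
        1.3708367 , -0.05684341]), 'joint_vel': array([ 0.00080697, -0.00106852, -0.00077356, -0.00424177,  0.00013369,
        0.00195517, -0.00024837]), 'joint_efforts': array([ 1.21630992e-04, -4.94876540e+01, -3.83847551e-01, -3.15211594e+01,
        1.30525476e-02,  7.41728669e-03,  6.05252296e-06]), 'ee_pos': array([202.41436454, 617.18662746, 241.3295179 ]), 'orientation': array([-3.13983543e+00,  1.24400702e-04,  2.82485919e+00]), 'ft_force': array([-0.01684211, -0.04579277,  0.76321059]), 'torque': array([ 0.03847268, -0.00946637,  0.00307423]), 'grasp_force': 0.0, 'finger_gap': 85.35900015048362}
```

View pics/top0.png

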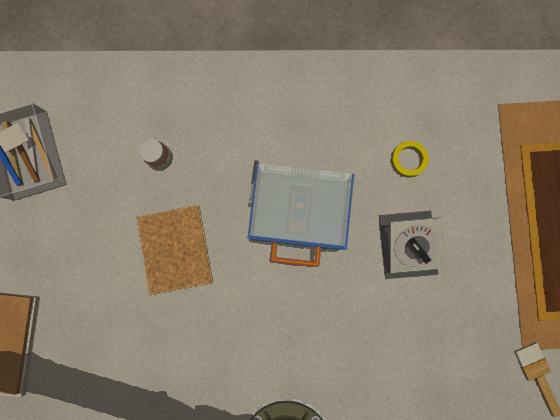

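View pics/side0.png

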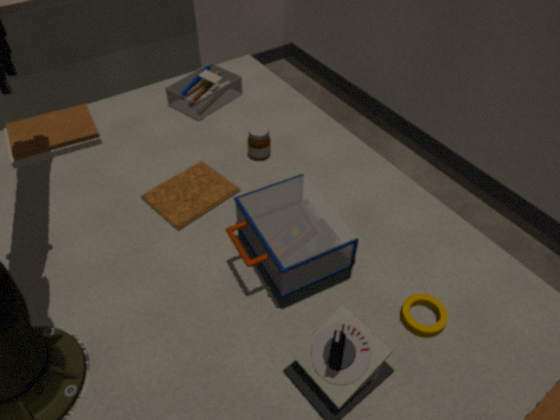

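The top view shows the cork on the left (175,250), the hood in the middle with its orange handle at (296,264), the timer at (417,247), the jar at (155,153) and the tape at (410,158). The side view shows the same objects, with the handle at (248,246) and the knob at (337,350).

```bash
cat > h.py <<'E'
import numpy as np, cv2
from cell import manip
def cam(n):
    m=manip.camera_model(n); R=cv2.Rodrigues(m["rvec"])[0]; return m["mtx"],R,np.array(m["tvec"]).ravel()
def ray(n,p):
    K,R,t=cam(n); d=R.T@np.linalg.inv(K)@np.array([p[0],p[1],1.]); return -R.T@t,d/np.linalg.norm(d)
def onz(n,p,z):
    c,d=ray(n,p); return c+d*(z-c[2])/d[2]
def tri(ps,pt):
    a=[ray("side",ps),ray("top",pt)]
    A=sum(np.eye(3)-np.outer(d,d) for c,d in a); b=sum((np.eye(3)-np.outer(d,d))@c for c,d in a)
    X=np.linalg.solve(A,b); return X,[np.linalg.norm(np.cross(X-c,d)) for c,d in a]
def proj(n,X):
    K,R,t=cam(n); return cv2.projectPoints(np.float64(X).reshape(-1,1,3),cv2.Rodrigues(R)[0],t,K,None)[0].reshape(-1,2)
def hsv(im): return cv2.cvtColor(im,cv2.COLOR_RGB2HSV)
def big(mask):
    c=cv2.findContours(mask.astype(np.uint8),cv2.RETR_EXTERNAL,cv2.CHAIN_APPROX_NONE)[0]; return max(c,key=cv2.contourArea)
E
python3 - <<'E'
from h import *
np.set_printoptions(precision=1,suppress=True)
t=cv2.imread("pics/top0.png")[:,:,::-1].copy(); s=cv2.imread("pics/side0.png")[:,:,::-1].copy()
H=hsv(t); m=cv2.inRange(H,(3,170,100),(14,255,255)); m[:,:230]=0;m[:,360:]=0;m[300:]=0
c=big(m); r=cv2.boxPoints(cv2.minAreaRect(c)); print("handle rect px",r); print(np.array([onz("top",p,110) for p in r]))
H=hsv(t); m=cv2.inRange(H,(8,90,60),(20,255,255)); m[:,:120]=0;m[:,230:]=0;m[:190]=0;m[310:]=0
m=cv2.morphologyEx(m,cv2.MORPH_CLOSE,np.ones((5,5)))
r=cv2.boxPoints(cv2.minAreaRect(big(m))); w=np.array([onz("top",p,12) for p in r]);print("cork",w,w.mean(0))
m=cv2.inRange(H,(24,150,100),(34,255,255));m[:,:370]=0;m[:,450:]=0
(cx,cy),rr=cv2.minEnclosingCircle(big(m));print("tape",onz("top",(cx,cy),12),rr)
print("jar",onz("top",(153,148),85))
a=cv2.resize(t[150:290,230:370],None,fx=4,fy=4,interpolation=cv2.INTER_CUBIC)
b=cv2.resize(t[190:300,360:470],None,fx=2.18,fy=2.18,interpolation=cv2.INTER_CUBIC)
b=cv2.resize(t[200:290,370:450],(240,270),interpolation=cv2.INTER_CUBIC)
d=cv2.resize(s[300:420,280:400],(240,240),interpolation=cv2.INTER_CUBIC)
o=np.zeros((560,800,3),np.uint8);o[:560,:560]=a;o[:270,560:]=b;o[275:515,560:]=d
cv2.imwrite("pics/crop1.png",o[:,:,::-1])
E
```

```text
handle rect px [[270.3 261.7]
 [272.1 242.6]
 [320.3 247.1]
 [318.5 266.2]]
[[451.3  34.9 110. ]
 [494.6  31.1 110. ]
 [484.6 -79.  110. ]
 [441.4 -74.8 110. ]]
cork [[563.1 380.3  12. ]
 [592.4 221.4  12. ]
 [396.3 182.2  12. ]
 [367.6 338.7  12. ]] [479.9 280.6  12. ]
tape [ 712.2 -313.1   12. ] 17.930362701416016
jar [720.1 317.5  85. ]
```

View pics/crop1.png

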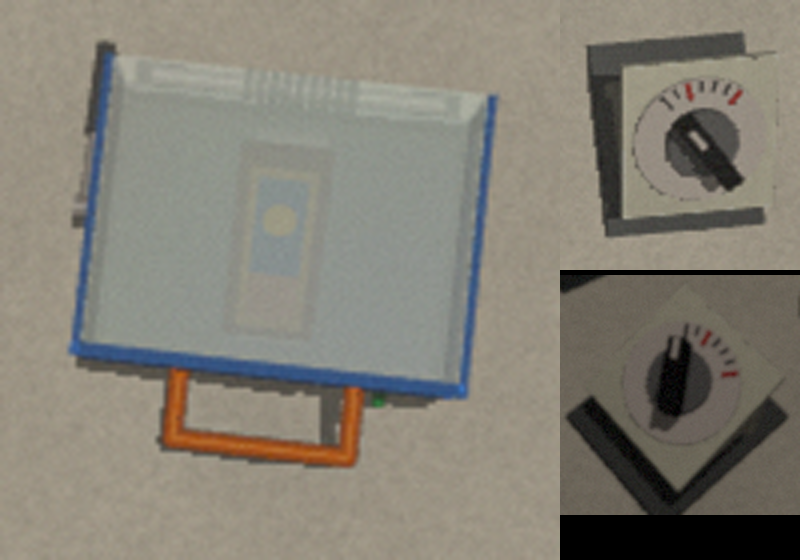

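The zoomed crop gives the hood's front edge from (249,237) to (346,249) and the handle bar from (271,260) to (319,265). The knob's pointing end is up-left, so it reads about 0 min. The dial centre is near top (417,246) and side (341,353).

```bash
cat >> h.py <<'E'
from scipy.spatial.transform import Rotation as Ro
def plan(pos,R,n,p0=None,R0=None):
    """constant body step over n rows, from measured pose"""
    s=manip.get_state(); p0=np.array(s["ee_pos"]) if p0 is None else p0
    R0=Ro.from_euler("xyz",s["orientation"]) if R0 is None else R0
    w=(R0.inv()*R).as_rotvec()/n
    M=sum((R0*Ro.from_rotvec(w*k)).as_matrix() for k in range(n))
    sh=np.linalg.solve(M,np.array(pos)-p0)
    print(n,"rows of",np.round(np.r_[sh/25,np.degrees(w)/6],3).tolist())
E
python3 - <<'E'
from h import *
np.set_printoptions(precision=1,suppress=True)
t=cv2.imread("pics/top0.png")[:,:,::-1].copy(); s=cv2.imread("pics/side0.png")[:,:,::-1].copy()
print("hood front corners",onz("top",(249.2,238),130),onz("top",(345.5,248.5),130))
print("hood rear low corners z130",onz("top",(257,164.5),130),onz("top",(353.5,174.5),130))
m=cv2.inRange(hsv(s),(3,170,100),(14,255,255));m[:,:200]=0;m[:,300:]=0;m[:200]=0;m[300:]=0
c=big(m)[:,0]; print("side handle extents",c[c[:,0].argmin()],c[c[:,1].argmax()],c[c[:,0].argmax()],c[c[:,1].argmin()])
# bar ends on side predicted
yaw=-0.09; ex=np.array([np.cos(yaw),np.sin(yaw),0]); ey=np.array([-ex[1],ex[0],0])
bar=np.array([446.4,-20,110])+6*ex
print("bar",bar,"proj side",proj("side",[bar+47*ey,bar-47*ey]),"hinge",bar+212*ex,"ch",bar+127*ex)
print("dial tri",tri((341,353.5),(416.7,246)),onz("top",(416.7,246),80))
print("timer front base",onz("top",(385.7,278.3),0),onz("top",(437.7,274),0))
print("timer back base", onz("top",(379,215),0))
# dial ellipse
for n,im,(x0,x1,y0,y1) in (("top",t,(385,440,218,275)),("side",s,(300,385,310,400))):
    g=cv2.cvtColor(im[y0:y1,x0:x1],cv2.COLOR_RGB2HSV); print(n, im[y0:y1:8,x0:x1:8].tolist()[3][:4])
E
```

```text
hood front corners [504.4  81.7 130. ] [ 481.4 -134.1  130. ]
hood rear low corners z130 [671.6  65.4 130. ] [ 648.7 -153.7  130. ]
side handle extents [227 228] [247 263] [266 256] [242 222]
bar [452.4 -20.5 110. ] proj side [[229.1 230.6]
 [249.1 262.1]] hinge [663.5 -39.6 110. ] ch [578.9 -32.  110. ]
dial tri (array([ 487.8, -306.1,   80.3]), [np.float64(0.4385153058465194), np.float64(0.4385153058464764)]) [ 488.2 -306.4   80. ]
timer front base [ 408.9 -248.8    0. ] [ 420.  -378.5    0. ]
timer back base [ 567.6 -234.4    0. ]
top [[52, 48, 48], [156, 151, 134], [146, 137, 127], [38, 36, 32]]
side [[106, 99, 89], [104, 99, 87], [109, 104, 91], [109, 102, 94]]
```

```bash
python3 - <<'E'
from h import *
plan([451.5,-21.5,190],Ro.from_euler("xyz",[np.pi,0,1.47]),36)
plan([451.5,-21.5,190],Ro.from_euler("xyz",[np.pi,0,1.47]),24)
E
```

```text
36 rows of [-0.803, -0.182, 0.057, -0.0, 0.0, 0.359]
24 rows of [-1.201, -0.285, 0.086, -0.001, 0.001, 0.539]
```

```bash

python3 -m crank '[[-0.8,-0.18,0.05,0,0,0.36,100],[-0.8,-0.18,0.05,0,0,0.36,150],[-0.8,-0.18,0.05,0,0,0.36,150],[-0.8,-0.18,0.05,0,0,0.36,150],[-0.8,-0.18,0.05,0,0,0.36,150],[-0.8,-0.18,0.05,0,0,0.36,150],[-0.8,-0.18,0.05,0,0,0.36,150],[-0.8,-0.18,0.05,0,0,0.36,150],[-0.8,-0.18,0.05,0,0,0.36,150],[-0.8,-0.18,0.05,0,0,0.36,150],[-0.8,-0.18,0.05,0,0,0.36,150],[-0.8,-0.18,0.05,0,0,0.36,150]]' 40
python3 -m crank '[[-0.8,-0.18,0.05,0,0,0.36,150],[-0.8,-0.18,0.05,0,0,0.36,150],[-0.8,-0.18,0.05,0,0,0.36,150],[-0.8,-0.18,0.05,0,0,0.36,150],[-0.8,-0.18,0.05,0,0,0.36,150],[-0.8,-0.18,0.05,0,0,0.36,150],[-0.8,-0.18,0.05,0,0,0.36,150],[-0.8,-0.18,0.05,0,0,0.36,150],[-0.8,-0.18,0.05,0,0,0.36,150],[-0.8,-0.18,0.05,0,0,0.36,150],[-0.8,-0.18,0.05,0,0,0.36,150],[-0.8,-0.18,0.05,0,0,0.36,150]]'
python3 -m crank '[[-0.8,-0.18,0.05,0,0,0.36,150],[-0.8,-0.18,0.05,0,0,0.36,150],[-0.8,-0.18,0.05,0,0,0.36,150],[-0.8,-0.18,0.05,0,0,0.36,150],[-0.8,-0.18,0.05,0,0,0.36,150],[-0.8,-0.18,0.05,0,0,0.36,150],[-0.8,-0.18,0.05,0,0,0.36,150],[-0.8,-0.18,0.05,0,0,0.36,150],[-0.8,-0.18,0.05,0,0,0.36,150],[-0.8,-0.18,0.05,0,0,0.36,150],[-0.8,-0.18,0.05,0,0,0.36,150],[0,0,0,0,0,0,150]]'
python3 -c "
from h import *
plan([451.5,-21.5,102],Ro.from_euler('xyz',[np.pi,0,1.47]),6);print(manip.get_state()['q'])"
```

```text
t: 1.3
ee_pos: [382.7, 450.8, 227.2]
orientation: [3.142, -0.0, 2.369]
ft_force: [1.3, -0.7, 0.1]
finger_gap: 35.0
grasp_force: 0.0
t: 2.5
ee_pos: [470.9, 223.4, 212.3]
orientation: [3.141, -0.0, 1.917]
ft_force: [0.5, -0.3, -0.1]
finger_gap: 35.3
grasp_force: 0.0
t: 3.7
ee_pos: [456.3, -1.9, 198.5]
orientation: [-3.141, 0.0, 1.499]
ft_force: [0.5, -0.2, 0.7]
finger_gap: 35.3
grasp_force: 0.0
6 rows of [-0.133, -0.021, 0.643, -0.0, 0.0, 0.046]
[-0.57773419 -0.09164873  0.50069225  1.98406543  0.04663521  1.23863956
 -0.16569106]
```

```bash

python3 -m crank '[[-0.4,-0.06,0.3,0,0,0.14,150],[-0.4,-0.06,0.3,0,0,0.14,150],[0,0,0.65,0,0,0,150],[0,0,0.65,0,0,0,150],[0,0,0.65,0,0,0,150],[0,0,0.65,0,0,0,150],[0,0,0.6,0,0,0,150],[0,0,0,0,0,0,150],[0,0,0,0,0,0,150]]'
python3 - <<'E'
from h import *
for n in ("top","side"):
    im=manip.capture(n); cv2.imwrite(f"pics/{n}1.png",im[:,:,::-1])
t=cv2.imread("pics/top1.png");s=cv2.imread("pics/side1.png")
o=np.hstack([cv2.resize(t[210:290,240:340],(400,320)),cv2.resize(s[170:290,190:340],(400,320))])
cv2.imwrite("pics/c2.png",o)
E
```

```text
t: 4.6
ee_pos: [452.3, -18.3, 103.3]
orientation: [-3.141, 0.001, 1.476]
ft_force: [0.3, -0.1, 0.9]
finger_gap: 35.2
grasp_force: 0.0
```

View pics/c2.png

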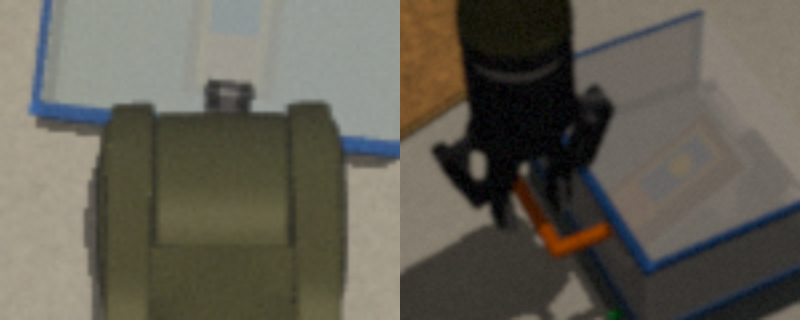

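```bash

python3 -m crank '[[0,0,0,0,0,0,255],[0,0,0,0,0,0,255],[0,0,0,0,0,0,255],[0,0,0,0,0,0,255],[0,0,0,0,0,0,255]]' 50
python3 -c "
import numpy as np
th=np.arange(0,1.29,0.08)
b=-212*np.cos(th)+65*np.sin(th);u=212*np.sin(th)+65*np.cos(th)
print(np.round(np.c_[th[1:],np.diff(b)/25,-np.diff(u)/25],2).tolist())"
```

```text
t: 5.2
ee_pos: [450.7, -17.8, 104.0]
orientation: [-3.137, -0.001, 1.476]
ft_force: [-7.1, 0.2, 8.0]
finger_gap: 10.3
grasp_force: 48.7
[[0.08, 0.23, -0.67], [0.16, 0.29, -0.65], [0.24, 0.34, -0.62], [0.32, 0.39, -0.59], [0.4, 0.43, -0.56], [0.48, 0.48, -0.53], [0.56, 0.52, -0.49], [0.64, 0.55, -0.44], [0.72, 0.59, -0.4], [0.8, 0.62, -0.35], [0.88, 0.64, -0.3], [0.96, 0.67, -0.25], [1.04, 0.68, -0.19], [1.12, 0.7, -0.14], [1.2, 0.7, -0.08], [1.28, 0.71, -0.02]]
```

```bash

python3 -m crank '[[0,0.23,-0.67,0,0,0,255],[0,0.29,-0.65,0,0,0,255],[0,0.34,-0.62,0,0,0,255],[0,0.39,-0.59,0,0,0,255],[0,0.43,-0.56,0,0,0,255],[0,0,0,0,0,0,255]]'
python3 -m crank '[[0,0.48,-0.53,0,0,0,255],[0,0.52,-0.49,0,0,0,255],[0,0.55,-0.44,0,0,0,255],[0,0.59,-0.4,0,0,0,255],[0,0,0,0,0,0,255]]'

```

```text
t: 5.8
ee_pos: [491.1, -22.3, 181.7]
orientation: [-3.132, -0.0, 1.475]
ft_force: [-13.4, -0.1, 4.9]
finger_gap: 9.9
grasp_force: 49.1
t: 6.3
ee_pos: [546.8, -28.3, 231.2]
orientation: [-3.138, -0.0, 1.474]
ft_force: [-14.8, -0.4, 18.1]
finger_gap: 10.0
grasp_force: 51.3
```

```bash

python3 -m crank '[[0,0.62,-0.37,0,0,0,255],[0,0.64,-0.33,0,0,0,255],[0,0.67,-0.28,0,0,0,255],[0,0.68,-0.2,0,0,0,255],[0,0,0,0,0,0,255]]'
python3 -m crank '[[0,0.7,-0.15,0,0,0,255],[0,0.7,-0.1,0,0,0,255],[0,0.5,-0.03,0,0,0,255],[0,0,0,0,0,0,255]]'
python3 - <<'E'
from h import *
t=manip.capture("top")[:,:,::-1];s=manip.capture("side")[:,:,::-1]
o=np.hstack([cv2.resize(t[120:320,180:380],(400,400)),cv2.resize(s[80:330,150:400],(400,400))])
cv2.imwrite("pics/c3.png",o)
E
```

```text
t: 6.8
ee_pos: [614.7, -35.8, 258.4]
orientation: [3.138, 0.003, 1.474]
ft_force: [0.2, -3.1, 5.5]
finger_gap: 10.4
grasp_force: 52.1
t: 7.2
ee_pos: [661.0, -40.7, 263.8]
orientation: [3.14, 0.004, 1.473]
ft_force: [0.7, -5.1, 0.1]
finger_gap: 9.9
grasp_force: 51.2
```

View pics/c3.png

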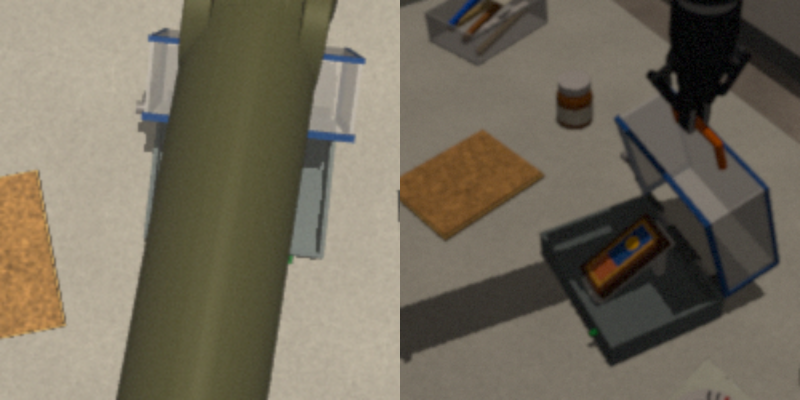

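Hood stands open with the fingers still on the bar, and the panel is visible on its rest. I'll release the bar and retreat to the left.

```bash

python3 -m crank '[[0,0,0,0,0,0,150],[0,0,0,0,0,0,150],[0,0,0,0,0,0,150],[0,0,-0.6,0,0,0,150],[0,0,-0.8,0,0,0,150],[0,0,-0.8,0,0,0,150],[0,-0.4,-0.6,0,0,0,150],[0,-0.8,0,0,0,0,150],[0,-0.8,0,0,0,0,100]]'
python3 - <<'E'
from h import *
plan([400,250,300],Ro.from_euler("xyz",[np.pi,0,3.04]),23)
s=manip.get_state();print(s["ee_pos"],s["q"])
im=manip.capture("side"); cv2.imwrite("pics/s4.png",im[:,:,::-1])
m=cv2.inRange(hsv(im),(3,170,100),(14,255,255)); c=big(m)[:,0]; print(c.mean(0))
E
```

```text
t: 8.2
ee_pos: [609.3, -33.1, 335.2]
orientation: [3.14, -0.0, 1.476]
ft_force: [-0.6, 0.1, 0.5]
finger_gap: 48.8
grasp_force: 0.0
23 rows of [0.679, 0.011, 0.061, 0.0, 0.0, -0.649]
[609.32739459 -33.10799816 335.16757022] [-0.47796019  0.22692406  0.59565001  1.42625593 -0.12701859  1.52564322
  0.01653199]
[343.875 159.825]
```

```bash

python3 -m crank '[[0.68,0.01,0.06,0,0,-0.65,0],[0.68,0.01,0.06,0,0,-0.65,0],[0.68,0.01,0.06,0,0,-0.65,0],[0.68,0.01,0.06,0,0,-0.65,0],[0.68,0.01,0.06,0,0,-0.65,0],[0.68,0.01,0.06,0,0,-0.65,0],[0.68,0.01,0.06,0,0,-0.65,0],[0.68,0.01,0.06,0,0,-0.65,0],[0.68,0.01,0.06,0,0,-0.65,0],[0.68,0.01,0.06,0,0,-0.65,0],[0.68,0.01,0.06,0,0,-0.65,0],[0.68,0.01,0.06,0,0,-0.65,0]]'
python3 -m crank '[[0.68,0.01,0.06,0,0,-0.65,0],[0.68,0.01,0.06,0,0,-0.65,0],[0.68,0.01,0.06,0,0,-0.65,0],[0.68,0.01,0.06,0,0,-0.65,0],[0.68,0.01,0.06,0,0,-0.65,0],[0.68,0.01,0.06,0,0,-0.65,0],[0.68,0.01,0.06,0,0,-0.65,0],[0.68,0.01,0.06,0,0,-0.65,0],[0.68,0.01,0.06,0,0,-0.65,0],[0.68,0.01,0.06,0,0,-0.65,0],[0.68,0.01,0.06,0,0,-0.65,0],[0,0,0,0,0,0,0]]'
python3 - <<'E'
from h import *
t=manip.capture("top")[:,:,::-1];s=manip.capture("side")[:,:,::-1]
cv2.imwrite("pics/t5.png",t);cv2.imwrite("pics/s5.png",s)
o=np.hstack([cv2.resize(t[150:270,240:360],(400,400)),cv2.resize(s[190:310,230:350],(400,400))])
cv2.imwrite("pics/c5.png",o)
E
```

```text
t: 9.45
ee_pos: [557.4, 159.1, 316.6]
orientation: [3.141, -0.0, 2.296]
ft_force: [0.2, 0.2, -0.4]
finger_gap: 85.5
grasp_force: 0.0
t: 10.65
ee_pos: [397.8, 250.5, 300.1]
orientation: [3.14, -0.0, 3.045]
ft_force: [-0.1, -0.0, 0.8]
finger_gap: 85.5
grasp_force: 0.0
```

View pics/c5.png

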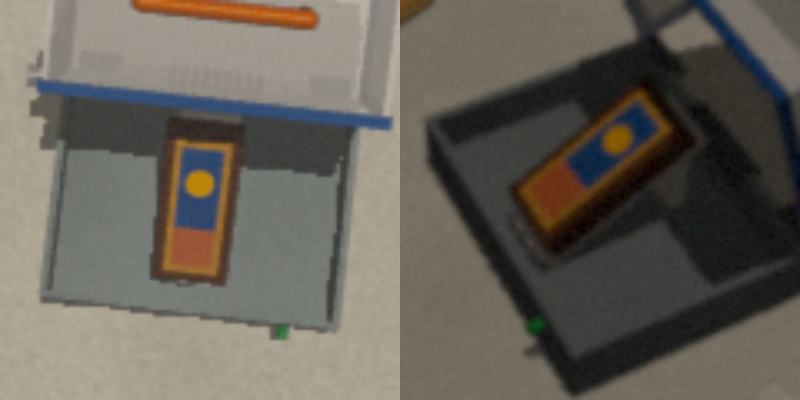

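The panel lies along the chamber axis on its rest, with the gold border centred near top (300,212) and side (289,238). The hood stands open by itself.

```bash
python3 - <<'E'
from h import *
np.set_printoptions(precision=1,suppress=True)
T=lambda x,y:(x/3.333+240,y/3.333+150); S=lambda x,y:((x-400)/3.333+230,y/3.333+190)
for a,b in (((176,140),(645,88)),((236,143),(673,125)),((224,278),(548,233)),((163,273),(520,190))): print(tri(S(*b),T(*a)))
# gold masks
for n,f,(x0,x1,y0,y1) in (("top","pics/t5.png",(280,316,180,240)),("side","pics/s5.png",(260,330,205,275))):
    im=cv2.imread(f)[:,:,::-1].copy(); H=hsv(im)
    m=cv2.inRange(H,(5,140,90),(25,255,255))|cv2.inRange(H,(105,120,50),(130,255,255)); mm=np.zeros_like(m);mm[y0:y1,x0:x1]=m[y0:y1,x0:x1]
    mm=cv2.morphologyEx(mm,cv2.MORPH_CLOSE,np.ones((3,3)))
    r=cv2.minAreaRect(big(mm));print(n,r)
    globals()[n]=r[0]
P=tri(side,top);print("top face centre",P)
yaw=-0.10;ex=np.array([np.cos(yaw),np.sin(yaw),0]);ey=np.array([-ex[1],ex[0],0]);ez=np.array([0,0,1])
print("in chamber",(P[0]-[578,-34,0])@np.c_[ex,ey,ez],"expected top mid",[-11,0,52+19])
zt=.5*ex-.866*ez; R=np.c_[np.cross(ey,zt),ey,zt]
E
```

```text
(array([614.4, -17.2,  98.3]), [np.float64(1.7938089190665214), np.float64(1.7938089190664102)])
(array([609.6, -57.6, 102.8]), [np.float64(0.6578572634354799), np.float64(0.657857263435489)])
(array([518.2, -51.1,  50.3]), [np.float64(0.2899994658870886), np.float64(0.28999946588686404)])
(array([523.3,  -7.6,  46. ]), [np.float64(1.1840381649884724), np.float64(1.1840381649884104)])
top ((298.7397155761719, 211.97262573242188), (17.901098251342773, 39.88490295410156), 6.009006023406982)
side ((287.59649658203125, 237.73411560058594), (14.503629684448242, 47.245941162109375), 50.90614318847656)
top face centre (array([567.6, -29.9,  70.3]), [np.float64(1.156030087141767), np.float64(1.1560300871416522)])
in chamber [-10.7   3.   70.3] expected top mid [-11, 0, 71]
```

```bash
cat >> h.py <<'E'
yaw=-0.10;ex=np.array([np.cos(yaw),np.sin(yaw),0]);ey=np.array([-ex[1],ex[0],0]);ez=np.array([0,0,1.])
nz=-.5*ex+np.sqrt(.75)*ez; RP=Ro.from_matrix(np.c_[np.cross(ey,-nz),ey,-nz])
G=np.array([567,-31.5,71.5])-19*nz
E
python3 - <<'E'
from h import *
plan(G+100*nz,RP,20)
plan(G,RP,8,G+100*nz,RP)
E
```

```text
20 rows of [-0.222, -0.526, 0.387, 0.0, -0.249, -0.001]
8 rows of [-0.0, 0.0, 0.5, 0.0, 0.0, 0.0]
```

```bash

python3 -m crank '[[-0.22,-0.53,0.39,0,-0.25,0,0],[-0.22,-0.53,0.39,0,-0.25,0,0],[-0.22,-0.53,0.39,0,-0.25,0,0],[-0.22,-0.53,0.39,0,-0.25,0,0],[-0.22,-0.53,0.39,0,-0.25,0,0],[-0.22,-0.53,0.39,0,-0.25,0,0],[-0.22,-0.53,0.39,0,-0.25,0,0],[-0.22,-0.53,0.39,0,-0.25,0,0],[-0.22,-0.53,0.39,0,-0.25,0,0],[-0.22,-0.53,0.39,0,-0.25,0,0]]'
python3 -m crank '[[-0.22,-0.53,0.39,0,-0.25,0,0],[-0.22,-0.53,0.39,0,-0.25,0,0],[-0.22,-0.53,0.39,0,-0.25,0,0],[-0.22,-0.53,0.39,0,-0.25,0,0],[-0.22,-0.53,0.39,0,-0.25,0,0],[-0.22,-0.53,0.39,0,-0.25,0,0],[-0.22,-0.53,0.39,0,-0.25,0,0],[-0.22,-0.53,0.39,0,-0.25,0,0],[-0.22,-0.53,0.39,0,-0.25,0,0],[-0.22,-0.53,0.39,0,-0.25,0,0],[0,0,0,0,0,0,0],[0,0,0,0,0,0,0]]'
python3 - <<'E'
from h import *
plan(G+100*nz,RP,1)
plan(G,RP,8)
E
```

```text
t: 11.75
ee_pos: [453.3, 109.9, 209.3]
orientation: [3.141, 0.263, 3.039]
ft_force: [-0.3, -0.2, 0.0]
finger_gap: 85.1
grasp_force: 0.0
t: 12.95
ee_pos: [525.7, -29.8, 139.5]
orientation: [3.141, 0.523, 3.039]
ft_force: [0.1, -0.1, 0.3]
finger_gap: 85.1
grasp_force: 0.0
1 rows of [-0.068, 0.098, -0.061, -0.008, -0.005, -0.019]
8 rows of [-0.009, 0.012, 0.492, -0.001, -0.001, -0.002]
```

```bash

python3 -m crank '[[-0.07,0.1,0.4,0,0,0,0],[0,0,0.5,0,0,0,0],[0,0,0.5,0,0,0,0],[0,0,0.5,0,0,0,0],[0,0,0.5,0,0,0,0],[0,0,0.5,0,0,0,0],[0,0,0.5,0,0,0,0],[0,0,0.5,0,0,0,0],[0,0,0,0,0,0,0],[0,0,0,0,0,0,0]]'
python3 -m crank '[[0,0,0,0,0,0,100],[0,0,0,0,0,0,140],[0,0,0,0,0,0,160],[0,0,0,0,0,0,200],[0,0,0,0,0,0,200],[0,0,0,0,0,0,200]]' 40
```

```text
t: 13.95
ee_pos: [576.1, -31.2, 56.0]
orientation: [3.142, 0.523, 3.042]
ft_force: [0.0, -0.4, -0.0]
finger_gap: 85.6
grasp_force: 0.0
t: 14.55
ee_pos: [576.0, -31.4, 56.6]
orientation: [3.14, 0.525, 3.041]
ft_force: [-3.6, 0.7, 5.2]
finger_gap: 54.6
grasp_force: 40.8
```

```bash

python3 -m crank '[[0,0,-0.2,0,0,0,200],[0,0,-0.4,0,0,0,200],[0,0,-0.5,0,0,0,200],[0,0,-0.6,0,0,0,200],[0,0,-0.6,0,0,0,200],[0,0,-0.6,0,0,0,200],[-0.2,0,-0.6,0,0,0,200],[-0.3,0,-0.5,0,0,0,200],[-0.3,0,-0.5,0,0,0,200],[-0.3,0,-0.5,0,0,0,200],[0,0,0,0,0,0,200]]'
python3 - <<'E'
from h import *
s=manip.get_state(); print(s["finger_gap"])
plan([480,281,80],Ro.from_euler("xyz",[np.pi,0,np.pi-0.1+0.1]),24)
E
```

```text
t: 15.65
ee_pos: [538.4, -28.0, 180.1]
orientation: [3.14, 0.528, 3.04]
ft_force: [-0.2, 0.5, -1.4]
finger_gap: 54.7
grasp_force: 43.3
54.72792998086921
24 rows of [0.166, 0.511, 0.127, -0.01, 0.21, -0.039]
```

```bash
python3 - <<'E'
from h import *
plan([480,281,120],Ro.from_euler("xyz",[np.pi,0,np.pi]),24)
E
```

```text
24 rows of [0.148, 0.51, 0.062, -0.01, 0.21, -0.039]
```

```bash

python3 -m crank '[[0.15,0.51,0.06,-0.01,0.21,-0.04,200],[0.15,0.51,0.06,-0.01,0.21,-0.04,200],[0.15,0.51,0.06,-0.01,0.21,-0.04,200],[0.15,0.51,0.06,-0.01,0.21,-0.04,200],[0.15,0.51,0.06,-0.01,0.21,-0.04,200],[0.15,0.51,0.06,-0.01,0.21,-0.04,200],[0.15,0.51,0.06,-0.01,0.21,-0.04,200],[0.15,0.51,0.06,-0.01,0.21,-0.04,200],[0.15,0.51,0.06,-0.01,0.21,-0.04,200],[0.15,0.51,0.06,-0.01,0.21,-0.04,200],[0.15,0.51,0.06,-0.01,0.21,-0.04,200],[0.15,0.51,0.06,-0.01,0.21,-0.04,200]]'
python3 -m crank '[[0.15,0.51,0.06,-0.01,0.21,-0.04,200],[0.15,0.51,0.06,-0.01,0.21,-0.04,200],[0.15,0.51,0.06,-0.01,0.21,-0.04,200],[0.15,0.51,0.06,-0.01,0.21,-0.04,200],[0.15,0.51,0.06,-0.01,0.21,-0.04,200],[0.15,0.51,0.06,-0.01,0.21,-0.04,200],[0.15,0.51,0.06,-0.01,0.21,-0.04,200],[0.15,0.51,0.06,-0.01,0.21,-0.04,200],[0.15,0.51,0.06,-0.01,0.21,-0.04,200],[0.15,0.51,0.06,-0.01,0.21,-0.04,200],[0.15,0.51,0.06,-0.01,0.21,-0.04,200],[0.15,0.51,0.06,-0.01,0.21,-0.04,200]]'
python3 -m crank '[[0,0,0,0,0,0,200],[0,0,0,0,0,0,200]]'
python3 - <<'E'
from h import *
s=manip.get_state(); print(s["ft_force"])
plan([480,281,40],Ro.from_euler("xyz",[np.pi,0,np.pi]),6)
t=manip.capture("top")[:,:,::-1];s=manip.capture("side")[:,:,::-1]
o=np.hstack([cv2.resize(t[180:320,100:240],(400,400)),cv2.resize(s[110:250,120:260],(400,400))])
cv2.imwrite("pics/c6.png",o)
E
```

```text
t: 16.85
ee_pos: [514.8, 128.1, 142.7]
orientation: [-3.134, 0.258, 3.095]
ft_force: [-0.2, 0.9, -2.1]
finger_gap: 54.4
grasp_force: 43.3
t: 18.05
ee_pos: [476.6, 281.9, 117.9]
orientation: [-3.14, -0.006, -3.139]
ft_force: [1.2, -0.5, -2.6]
finger_gap: 54.1
grasp_force: 43.2
t: 18.25
ee_pos: [476.9, 280.7, 117.8]
orientation: [-3.139, -0.005, -3.139]
ft_force: [-0.3, -0.3, -1.1]
finger_gap: 54.0
grasp_force: 43.2
[-0.28801737 -0.27196188 -1.14991174]
6 rows of [-0.022, 0.002, 0.519, -0.004, -0.008, 0.004]
```

View pics/c6.png

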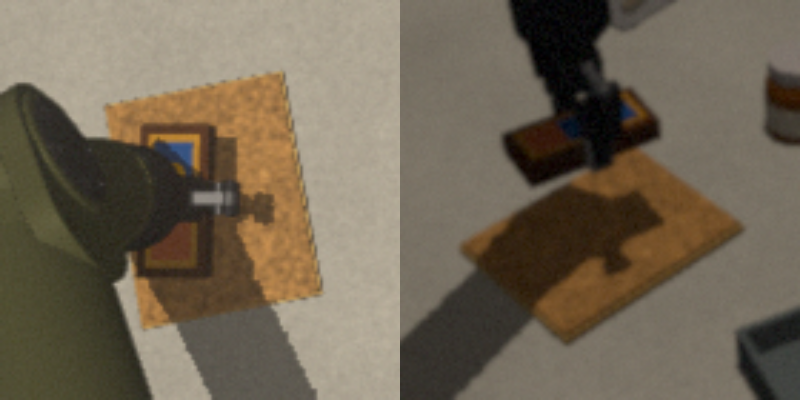

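The panel is held level over the cork, but the fingertips reach a few mm below its underside, so they would touch first and the panel would drop. I'll put it back on the rest, regrip about 11 mm higher, and return.

```bash
python3 - <<'E'
from h import *
R=Ro.from_euler("xyz",[3.1405,.525,3.041])
plan([538.4,-28,180.1],R,24)
plan(np.array([576,-31.4,56.6])+1*nz,R,10,np.array([538.4,-28,180.1]),R)
print(onz("top",(100+176/400*140,180+200/400*140),139))
E
```

```text
24 rows of [-0.149, -0.509, -0.067, 0.009, -0.21, 0.04]
10 rows of [0.117, 0.001, 0.499, 0.0, 0.0, 0.0]
[477.03542625 275.77048685 139.        ]
```

```bash

python3 -m crank '[[-0.15,-0.51,-0.07,0.01,-0.21,0.04,200],[-0.15,-0.51,-0.07,0.01,-0.21,0.04,200],[-0.15,-0.51,-0.07,0.01,-0.21,0.04,200],[-0.15,-0.51,-0.07,0.01,-0.21,0.04,200],[-0.15,-0.51,-0.07,0.01,-0.21,0.04,200],[-0.15,-0.51,-0.07,0.01,-0.21,0.04,200],[-0.15,-0.51,-0.07,0.01,-0.21,0.04,200],[-0.15,-0.51,-0.07,0.01,-0.21,0.04,200],[-0.15,-0.51,-0.07,0.01,-0.21,0.04,200],[-0.15,-0.51,-0.07,0.01,-0.21,0.04,200],[-0.15,-0.51,-0.07,0.01,-0.21,0.04,200],[-0.15,-0.51,-0.07,0.01,-0.21,0.04,200]]'
python3 -m crank '[[-0.15,-0.51,-0.07,0.01,-0.21,0.04,200],[-0.15,-0.51,-0.07,0.01,-0.21,0.04,200],[-0.15,-0.51,-0.07,0.01,-0.21,0.04,200],[-0.15,-0.51,-0.07,0.01,-0.21,0.04,200],[-0.15,-0.51,-0.07,0.01,-0.21,0.04,200],[-0.15,-0.51,-0.07,0.01,-0.21,0.04,200],[-0.15,-0.51,-0.07,0.01,-0.21,0.04,200],[-0.15,-0.51,-0.07,0.01,-0.21,0.04,200],[-0.15,-0.51,-0.07,0.01,-0.21,0.04,200],[-0.15,-0.51,-0.07,0.01,-0.21,0.04,200],[-0.15,-0.51,-0.07,0.01,-0.21,0.04,200],[-0.15,-0.51,-0.07,0.01,-0.21,0.04,200]]'
python3 -m crank '[[0,0,0,0,0,0,200],[0.3,0,0.5,0,0,0,200],[0.3,0,0.5,0,0,0,200],[0.3,0,0.5,0,0,0,200],[0.2,0,0.6,0,0,0,200],[0,0,0.4,0,0,0,200],[0,0,0.4,0,0,0,200],[0,0,0.4,0,0,0,200],[0,0,0,0,0,0,200],[0,0,0,0,0,0,200]]'
python3 - <<'E'
from h import *
R=Ro.from_euler("xyz",[3.1405,.525,3.041])
plan(np.array([576,-31.4,56.6]),R,4)
E
```

```text
t: 19.55
ee_pos: [515.9, 126.1, 145.1]
orientation: [-3.134, 0.261, 3.094]
ft_force: [-0.8, 0.1, -1.0]
finger_gap: 54.1
grasp_force: 43.2
t: 20.75
ee_pos: [538.5, -28.7, 182.0]
orientation: [3.141, 0.525, 3.041]
ft_force: [-0.0, 0.3, -2.4]
finger_gap: 54.8
grasp_force: 43.3
t: 21.75
ee_pos: [556.0, -29.2, 96.7]
orientation: [-3.141, 0.524, 3.042]
ft_force: [0.2, -0.6, -1.7]
finger_gap: 54.5
grasp_force: 43.2
4 rows of [0.027, -0.002, 0.447, -0.002, -0.004, 0.002]
```

```bash

python3 -m crank '[[0.05,0,0.45,0,0,0,200],[0.05,0,0.45,0,0,0,200],[0,0,0.4,0,0,0,200],[0,0,0.25,0,0,0,200],[0,0,0.15,0,0,0,200],[0,0,0.05,0,0,0,200],[0,0,0,0,0,0,200]]'
python3 -m crank '[[0,0,0.02,0,0,0,200],[0,0,0,0,0,0,160],[0,0,0,0,0,0,80],[0,0,0,0,0,0,40],[0,0,-0.22,0,0,0,40],[0,0,-0.22,0,0,0,40],[0,0,0,0,0,0,40],[0,0,0,0,0,0,40]]'
python3 -c "
from h import *
plan(np.array([576,-31.4,56.6]),Ro.from_euler('xyz',[3.1405,.525,3.041]),1)"
python3 -m crank '[[0,0,0,0,0,0,100],[0,0,0,0,0,0,140],[0,0,0,0,0,0,160],[0,0,0,0,0,0,200],[0,0,0,0,0,0,200],[0,0,0,0,0,0,200]]' 40

```

```text
t: 22.45
ee_pos: [575.6, -31.2, 57.7]
orientation: [3.141, 0.524, 3.042]
ft_force: [-0.0, 1.0, -1.0]
finger_gap: 54.3
grasp_force: 43.3
t: 23.25
ee_pos: [570.4, -30.6, 67.0]
orientation: [3.141, 0.525, 3.041]
ft_force: [-0.6, -0.5, -0.9]
finger_gap: 71.9
grasp_force: 0.0
1 rows of [0.013, -0.01, 0.474, -0.001, -0.005, 0.004]
t: 23.85
ee_pos: [570.1, -30.7, 66.7]
orientation: [3.141, 0.523, 3.041]
ft_force: [-5.8, -0.6, 6.6]
finger_gap: 54.2
grasp_force: 40.4
```

```bash

python3 -m crank '[[0,0,-0.2,0,0,0,200],[0,0,-0.4,0,0,0,200],[0,0,-0.5,0,0,0,200],[0,0,-0.6,0,0,0,200],[0,0,-0.6,0,0,0,200],[0,0,-0.6,0,0,0,200],[-0.2,0,-0.6,0,0,0,200],[-0.3,0,-0.5,0,0,0,200],[-0.3,0,-0.5,0,0,0,200],[-0.3,0,-0.5,0,0,0,200],[0,0,0,0,0,0,200]]'
python3 -m crank '[[0.15,0.51,0.06,-0.01,0.21,-0.04,200],[0.15,0.51,0.06,-0.01,0.21,-0.04,200],[0.15,0.51,0.06,-0.01,0.21,-0.04,200],[0.15,0.51,0.06,-0.01,0.21,-0.04,200],[0.15,0.51,0.06,-0.01,0.21,-0.04,200],[0.15,0.51,0.06,-0.01,0.21,-0.04,200],[0.15,0.51,0.06,-0.01,0.21,-0.04,200],[0.15,0.51,0.06,-0.01,0.21,-0.04,200],[0.15,0.51,0.06,-0.01,0.21,-0.04,200],[0.15,0.51,0.06,-0.01,0.21,-0.04,200],[0.15,0.51,0.06,-0.01,0.21,-0.04,200],[0.15,0.51,0.06,-0.01,0.21,-0.04,200]]'
python3 -m crank '[[0.15,0.51,0.06,-0.01,0.21,-0.04,200],[0.15,0.51,0.06,-0.01,0.21,-0.04,200],[0.15,0.51,0.06,-0.01,0.21,-0.04,200],[0.15,0.51,0.06,-0.01,0.21,-0.04,200],[0.15,0.51,0.06,-0.01,0.21,-0.04,200],[0.15,0.51,0.06,-0.01,0.21,-0.04,200],[0.15,0.51,0.06,-0.01,0.21,-0.04,200],[0.15,0.51,0.06,-0.01,0.21,-0.04,200],[0.15,0.51,0.06,-0.01,0.21,-0.04,200],[0.15,0.51,0.06,-0.01,0.21,-0.04,200],[0.15,0.51,0.06,-0.01,0.21,-0.04,200],[0.15,0.51,0.06,-0.01,0.21,-0.04,200]]'
python3 -m crank '[[0,0,0,0,0,0,200],[0,0,0,0,0,0,200]]'
python3 - <<'E'
from h import *
s=manip.get_state(); print(s["ft_force"])
plan([480,281,34],Ro.from_euler("xyz",[np.pi,0,np.pi]),8)
E
```

```text
t: 24.95
ee_pos: [532.6, -27.1, 190.4]
orientation: [3.14, 0.527, 3.04]
ft_force: [-0.3, -0.3, -1.7]
finger_gap: 54.0
grasp_force: 43.9
t: 26.15
ee_pos: [509.1, 129.2, 153.6]
orientation: [-3.134, 0.258, 3.095]
ft_force: [-0.1, 0.0, -1.6]
finger_gap: 54.1
grasp_force: 43.8
t: 27.35
ee_pos: [470.9, 282.9, 128.7]
orientation: [-3.14, -0.006, -3.139]
ft_force: [0.0, -0.2, -1.3]
finger_gap: 53.9
grasp_force: 43.8
t: 27.55
ee_pos: [471.2, 281.7, 128.6]
orientation: [-3.139, -0.005, -3.139]
ft_force: [0.1, -0.5, -2.0]
finger_gap: 53.5
grasp_force: 43.8
[ 0.07814235 -0.52438769 -2.02295548]
8 rows of [-0.045, -0.003, 0.473, -0.003, -0.006, 0.003]
```

```bash

python3 -m crank '[[-0.05,0,0.47,0,-0.01,0,200],[-0.05,0,0.47,0,-0.01,0,200],[-0.05,0,0.47,0,-0.01,0,200],[-0.05,0,0.47,0,-0.01,0,200],[-0.05,0,0.47,0,-0.01,0,200],[-0.05,0,0.47,0,0,0,200],[-0.05,0,0.47,0,0,0,200],[0,0,0.4,0,0,0,200],[0,0,0,0,0,0,200],[0,0,0,0,0,0,200]]'
for i in 1 2 3; do :; done
python3 -m crank '[[0,0,0.04,0,0,0,200],[0,0,0.04,0,0,0,200],[0,0,0,0,0,0,200]]'
python3 -m crank '[[0,0,0.04,0,0,0,200],[0,0,0.04,0,0,0,200],[0,0,0,0,0,0,200]]'
```

```text
t: 28.55
ee_pos: [479.8, 281.8, 36.5]
orientation: [-3.14, 0.0, -3.139]
ft_force: [0.1, -1.6, -1.0]
finger_gap: 53.9
grasp_force: 43.7
t: 28.85
ee_pos: [480.0, 281.9, 35.0]
orientation: [-3.141, 0.001, -3.139]
ft_force: [0.2, -0.8, -2.0]
finger_gap: 53.7
grasp_force: 43.7
t: 29.15
ee_pos: [479.7, 281.7, 32.5]
orientation: [-3.14, 0.0, -3.139]
ft_force: [-0.0, -0.1, -2.1]
finger_gap: 54.0
grasp_force: 43.7
```

```bash

python3 -m crank '[[0,0,0.04,0,0,0,200],[0,0,0.04,0,0,0,200],[0,0,0,0,0,0,200]]'
python3 -m crank '[[0,0,0.04,0,0,0,200],[0,0,0,0,0,0,200]]'
python3 -m crank '[[0,0,0.04,0,0,0,200],[0,0,0,0,0,0,200]]'
python3 -m crank '[[0,0,0.04,0,0,0,200],[0,0,0,0,0,0,200]]'
```

```text
t: 29.45
ee_pos: [479.7, 281.7, 30.4]
orientation: [-3.14, 0.0, -3.139]
ft_force: [0.2, 0.0, -1.6]
finger_gap: 53.9
grasp_force: 43.7
t: 29.65
ee_pos: [479.7, 281.7, 29.5]
orientation: [-3.14, 0.0, -3.139]
ft_force: [-0.2, 0.0, -1.8]
finger_gap: 53.7
grasp_force: 43.7
t: 29.85
ee_pos: [479.8, 281.7, 28.5]
orientation: [-3.14, 0.0, -3.139]
ft_force: [0.2, -0.2, -1.3]
finger_gap: 53.6
grasp_force: 43.7
t: 30.05
ee_pos: [479.8, 281.7, 28.4]
orientation: [-3.14, 0.0, -3.139]
ft_force: [-2.9, -1.6, 5.0]
finger_gap: 54.1
grasp_force: 44.4
```

```bash

python3 -m crank '[[0,0,0.03,0,0,0,200],[0,0,0,0,0,0,200]]'
python3 -m crank '[[0,0,0,0,0,0,140],[0,0,0,0,0,0,80],[0,0,0,0,0,0,40],[0,0,0,0,0,0,20],[0,0,-0.3,0,0,0,20],[0,0,-0.6,0,0,0,0],[0,0,-0.8,0,0,0,0],[0,0,-0.8,0,0,0,0],[0,0,-0.8,0,0,0,0],[0,0,-0.8,0,0,0,0],[0,0,-0.8,0,0,0,0],[0,0,-0.8,0,0,0,0]]'
python3 -c "
from h import *
yt=0.088
tx=np.array([np.cos(yt),np.sin(yt),0]);ty=np.array([-tx[1],tx[0],0]);n=-np.sin(np.radians(25))*tx+np.cos(np.radians(25))*ez
R0=np.c_[np.cross(-ty,-n),-ty,-n]  # tool x up-slope
print(R0)
R=Ro.from_matrix(R0)*Ro.from_rotvec([0,0,-0.66])
print(R.as_euler('xyz'))
plan([488-100*.42,-306,190],R,36)
"

```

```text
t: 30.25
ee_pos: [479.8, 281.7, 28.3]
orientation: [-3.14, 0.0, -3.139]
ft_force: [-4.2, -2.8, 9.4]
finger_gap: 54.1
grasp_force: 45.0
t: 31.45
ee_pos: [480.0, 282.0, 171.8]
orientation: [-3.141, 0.002, -3.139]
ft_force: [0.1, 0.7, 0.3]
finger_gap: 85.3
grasp_force: 0.0
[[ 0.90280083  0.08788647  0.42098294]
 [ 0.07965219 -0.9961305   0.03714243]
 [ 0.42261826 -0.         -0.90630779]]
[ 2.8631203  -0.34040104  0.79616155]
36 rows of [-0.741, -0.367, -0.178, -0.142, -0.042, 0.623]
```

```bash

python3 -m crank '[[0,-0.5,-0.1,0,0,0,0],[0,-0.95,-0.1,0,0,0,0],[0,-0.95,-0.1,0,0,0,0],[0,-0.95,-0.1,0,0,0,0],[0,-0.95,-0.1,0,0,0,0],[0,-0.95,-0.1,0,0,0,0],[0,-0.95,-0.1,0,0,0,0],[0,-0.95,-0.1,0,0,0,0],[0,-0.95,-0.1,0,0,0,0],[0,-0.95,-0.1,0,0,0,0],[0,-0.95,-0.1,0,0,0,0],[0,-0.95,-0.1,0,0,0,0]]'
python3 - <<'E'
from h import *
t=manip.capture("top")[:,:,::-1]; cv2.imwrite("pics/t7.png",t); s=cv2.imread("pics/side0.png")
o=np.zeros((600,800,3),np.uint8)
o[:400,:400]=cv2.resize(t[200:280,375:455],(400,400),interpolation=cv2.INTER_CUBIC)
o[:400,400:]=cv2.resize(s[310:390,300:380],(400,400),interpolation=cv2.INTER_CUBIC)
o[400:,:200]=cv2.resize(t[200:300,130:230],(200,200))
s2=manip.capture("side")[:,:,::-1]; o[400:,200:400]=cv2.resize(s2[140:240,140:240],(200,200)); cv2.imwrite("pics/s7.png",s2)
cv2.imwrite("pics/c7.png",o)
print(manip.get_state()["q"])
E
```

```text
t: 32.65
ee_pos: [479.5, 6.2, 199.5]
orientation: [-3.14, -0.0, -3.14]
ft_force: [0.0, 0.2, -0.1]
finger_gap: 85.8
grasp_force: 0.0
[-0.51703422 -0.03044572  0.44793221  1.9319524   0.01645849  1.23640606
  1.4919468 ]
```

View pics/c7.png

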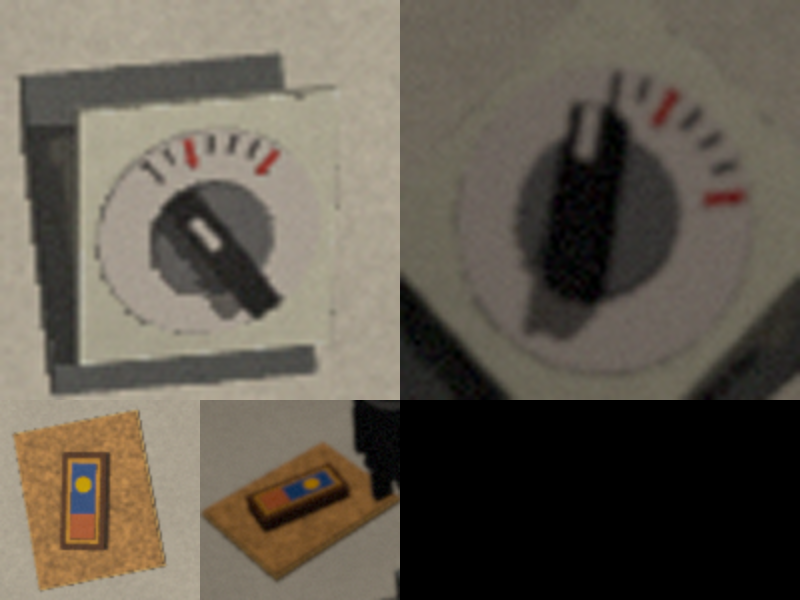

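The panel lies flat on the cork, picture up and well inside the edges. The dial centre is at top (417.4,246.3) and side (341.2,354), and the knob's white line points up-left.

```bash
cat >> h.py <<'E'
yt=0.088
tx=np.array([np.cos(yt),np.sin(yt),0]);ty=np.array([-tx[1],tx[0],0]);n25=-np.sin(np.radians(25))*tx+np.cos(np.radians(25))*ez
def RT(v): return Ro.from_matrix(np.c_[np.cross(-ty,-n25),-ty,-n25])*Ro.from_rotvec([0,0,v-0.66])
E
python3 - <<'E'
from h import *
np.set_printoptions(precision=1,suppress=True)
D=tri((341.2,354),(417.4,246.3));print(D,onz("top",(417.4,246.3),80))
# bar top centre: top-view corners of bar (scale5) predicted
D=np.array([D[0][0],D[0][1],80])
for v in (0,):
    R=RT(v).as_matrix(); u=R[:,0]
    top=D+39*n25
    P=np.array([top+31*u,top-31*u]); 
    print("top",(proj("top",P)-[375,200])*5,"side",(proj("side",P)-[300,310])*5+[400,0])
g=D+25*n25; T=g-8*n25
print("TCP",T); pre=T+90*n25; print("pre",pre)
plan(pre,RT(0),24)
E
```

```text
(array([ 487.1, -307.4,   81.5]), [np.float64(0.46330751967977946), np.float64(0.4633075196797995)]) [ 487.5 -308.    80. ]
top [[194.3 221.7]
 [276.2 312.6]] side [[593.3 106.9]
 [570.6 297.2]]
TCP [ 479.9 -308.    95.4]
pre [ 442.  -311.3  177. ]
24 rows of [-0.573, -0.356, -0.095, -0.213, -0.061, 0.932]
```

```bash

python3 -m crank '[[0.12,-0.9,0,0,0,0,0],[0.12,-0.95,0,0,0,0,0],[0.12,-0.95,0,0,0,0,0],[0.12,-0.95,0,0,0,0,0],[0.12,-0.95,0,0,0,0,0],[0.12,-0.95,0,0,0,0,0],[0.12,-0.95,0,0,0,0,0],[0.12,-0.95,0,0,0,0,0],[0.12,-0.95,0,0,0,0,0],[0.12,-0.95,0,0,0,0,0],[0.12,-0.95,0,0,0,0,0],[0.12,-0.95,0,0,0,0,0]]'
python3 - <<'E'
from h import *
plan([442,-311,177],RT(0),24)
print(manip.get_state()["q"])
E
```

```text
t: 33.95
ee_pos: [444.5, -276.1, 199.8]
orientation: [-3.141, 0.0, -3.139]
ft_force: [-0.2, 0.0, -0.1]
finger_gap: 85.2
grasp_force: 0.0
24 rows of [-0.066, -0.046, 0.023, -0.213, -0.063, 0.935]
[-0.21610424  0.08093707  0.76278869  1.84563969 -0.05882551  1.23734023
  2.13792407]
```

```bash

python3 -m crank '[[-0.07,-0.05,0.02,-0.21,-0.06,0.93,0],[-0.07,-0.05,0.02,-0.21,-0.06,0.93,0],[-0.07,-0.05,0.02,-0.21,-0.06,0.93,0],[-0.07,-0.05,0.02,-0.21,-0.06,0.93,0],[-0.07,-0.05,0.02,-0.21,-0.06,0.93,0],[-0.07,-0.05,0.02,-0.21,-0.06,0.93,0],[-0.07,-0.05,0.02,-0.21,-0.06,0.93,0],[-0.07,-0.05,0.02,-0.21,-0.06,0.93,0],[-0.07,-0.05,0.02,-0.21,-0.06,0.93,0],[-0.07,-0.05,0.02,-0.21,-0.06,0.93,0],[-0.07,-0.05,0.02,-0.21,-0.06,0.93,0],[-0.07,-0.05,0.02,-0.21,-0.06,0.93,0]]'
python3 -m crank '[[-0.07,-0.05,0.02,-0.21,-0.06,0.93,0],[-0.07,-0.05,0.02,-0.21,-0.06,0.93,0],[-0.07,-0.05,0.02,-0.21,-0.06,0.93,0],[-0.07,-0.05,0.02,-0.21,-0.06,0.93,0],[-0.07,-0.05,0.02,-0.21,-0.06,0.93,0],[-0.07,-0.05,0.02,-0.21,-0.06,0.93,0],[-0.07,-0.05,0.02,-0.21,-0.06,0.93,0],[-0.07,-0.05,0.02,-0.21,-0.06,0.93,0],[-0.07,-0.05,0.02,-0.21,-0.06,0.93,0],[-0.07,-0.05,0.02,-0.21,-0.06,0.93,0],[-0.07,-0.05,0.02,-0.21,-0.06,0.93,0],[-0.07,-0.05,0.02,-0.21,-0.06,0.93,0]]'
python3 -m crank '[[0,0,0,0,0,0,60],[0,0,0,0,0,0,120]]'
python3 - <<'E'
from h import *
D=np.array([487.5,-307.7,80]); T=D+17*n25
plan(T+50*n25,RT(0),3)
plan(T+3*n25,RT(0),4,T+50*n25,RT(0))
print(manip.get_state()["q"])
E
```

```text
t: 35.15
ee_pos: [455.1, -296.8, 191.7]
orientation: [2.894, -0.078, 1.974]
ft_force: [-0.2, 0.2, -0.8]
finger_gap: 85.4
grasp_force: 0.0
t: 36.35
ee_pos: [441.2, -312.7, 178.0]
orientation: [2.868, -0.337, 0.804]
ft_force: [0.4, 0.2, -0.6]
finger_gap: 85.0
grasp_force: 0.0
t: 36.55
ee_pos: [441.6, -312.9, 178.4]
orientation: [2.867, -0.335, 0.811]
ft_force: [1.2, -0.4, 0.6]
finger_gap: 59.0
grasp_force: 0.0
3 rows of [0.013, -0.006, 0.555, -0.028, 0.003, 0.047]
4 rows of [-0.0, 0.0, 0.47, 0.0, 0.0, 0.0]
[-0.15195225 -0.12363919  0.88976575  2.08792599 -0.29536588  0.86317905
  0.10383257]
```

```bash

python3 -m crank '[[0.01,-0.01,0.55,-0.03,0,0.05,110],[0.01,-0.01,0.55,-0.03,0,0.05,110],[0.01,0,0.55,-0.03,0,0.05,110],[0,0,0.47,0,0,0,110],[0,0,0.47,0,0,0,110],[0,0,0.47,0,0,0,110],[0,0,0.45,0,0,0,110],[0,0,0,0,0,0,110],[0,0,0,0,0,0,110]]'
python3 - <<'E'
from h import *
D=np.array([487.5,-307.7,80]); T=D+17*n25
plan(T+3*n25,RT(0),1)
E
python3 -m crank '[[0,0,0,0,0,0,160],[0,0,0,0,0,0,200],[0,0,0,0,0,0,230],[0,0,0,0,0,0,230],[0,0,0,0,0,0,230],[0,0,0,0,0,0,230]]' 40
```

```text
t: 37.45
ee_pos: [478.9, -309.5, 98.8]
orientation: [2.863, -0.338, 0.794]
ft_force: [0.7, -0.9, 0.0]
finger_gap: 48.8
grasp_force: 0.0
1 rows of [0.026, -0.032, 0.028, 0.012, 0.026, -0.012]
t: 38.05
ee_pos: [475.4, -307.2, 99.8]
orientation: [2.872, -0.344, 0.793]
ft_force: [-30.9, 12.8, 36.2]
finger_gap: 15.2
grasp_force: 50.8
```

```bash
python3 - <<'E'
from h import *
s=manip.get_state();R=Ro.from_euler("xyz",s["orientation"])
print("F tool",R.inv().apply(s["ft_force"]),"d tool",R.inv().apply(np.array(s["ee_pos"])-[478.9,-309.5,98.8]))
E
```

```text
F tool [  0.45231421 -19.67455398 -45.1715577 ] d tool [-0.44633792 -3.62323569 -2.32107077]
```

```bash

python3 -m crank '[[0,-0.15,-0.1,0,0,0,160],[0,0,-0.12,0,0,0,140],[0,0,0,0,0,0,140],[0,0,0,0,0,0,200],[0,0,0,0,0,0,230],[0,0,0,0,0,0,230],[0,0,0,0,0,0,230]]' 40
python3 - <<'E'
from h import *
s=manip.get_state();R=Ro.from_euler("xyz",s["orientation"])
print("F tool",R.inv().apply(s["ft_force"]),s["torque"],"ang",(RT(0).inv()*R).as_rotvec(), "rel",(np.array(s["ee_pos"])-[487.5,-307.7,80])@np.c_[tx,ty,ez])
E
```

```text
t: 38.75
ee_pos: [474.3, -306.6, 103.0]
orientation: [2.863, -0.339, 0.793]
ft_force: [-0.5, 0.9, 1.1]
finger_gap: 15.2
grasp_force: 40.3
F tool [ 0.63800213 -0.66776803 -1.14879197] [0.04415982 0.2538257  0.02919626] ang [-0.00163889 -0.00177844  0.00283781] rel [-13.01976576   2.29093617  23.02604979]
```

```bash

python3 -m crank '[[0,0,0,0,0,0.5,230],[0,0,0,0,0,0.8,230],[0,0,0,0,0,0.8,230],[0,0,0,0,0,0.8,230],[0,0,0,0,0,0.8,230],[0,0,0,0,0,0.8,230],[0,0,0,0,0,0,230]]'
python3 - <<'E'
from h import *
s=manip.get_state();R=Ro.from_euler("xyz",s["orientation"])
print("F tool",R.inv().apply(s["ft_force"]),"ang",(RT(0).inv()*R).as_rotvec())
E
```

```text
t: 39.45
ee_pos: [473.9, -305.6, 102.8]
orientation: [3.057, -0.427, 0.291]
ft_force: [-1.6, 2.5, 6.1]
finger_gap: 15.2
grasp_force: 40.9
F tool [ 1.7392983  -2.35777014 -6.10321702] ang [ 0.00055144 -0.00098588  0.47592894]
```

```bash

python3 -m crank '[[0,0,0,0,0,0.8,230],[0,0,0,0,0,0.8,230],[0,0,0,0,0,0.8,230],[0,0,0,0,0,0.8,230],[0,0,0,0,0,0.8,230],[0,0,0,0,0,0.8,230],[0,0,0,0,0,0.8,230],[0,0,0,0,0,0.8,230],[0,0,0,0,0,0.8,230],[0,0,0,0,0,0.8,230],[0,0,0,0,0,0.8,230],[0,0,0,0,0,0.15,230]]'
python3 -m crank '[[0,0,0,0,0,0,230],[0,0,0,0,0,0,230]]'
python3 - <<'E'
from h import *
s=manip.get_state();R=Ro.from_euler("xyz",s["orientation"])
print("F tool",R.inv().apply(s["ft_force"]),"ang",(RT(0).inv()*R).as_rotvec())
t=manip.capture("top")[:,:,::-1];s=manip.capture("side")[:,:,::-1]
cv2.imwrite("pics/t8.png",t);cv2.imwrite("pics/s8.png",s)
E
```

```text
t: 40.65
ee_pos: [474.2, -303.5, 103.0]
orientation: [-2.831, -0.31, -0.713]
ft_force: [-6.7, 7.3, 11.0]
finger_gap: 15.2
grasp_force: 41.9
t: 40.85
ee_pos: [474.2, -303.5, 103.0]
orientation: [-2.831, -0.311, -0.711]
ft_force: [-5.9, 8.7, 11.6]
finger_gap: 15.3
grasp_force: 41.9
F tool [ -6.08647406  -6.91652703 -12.67585634] ang [ 5.04478336e-03 -9.01127489e-04  1.41078806e+00]
```

```bash

python3 -m crank '[[0,0,0,0,0,-0.8,230],[0,0,0,0,0,-0.8,230],[0,0,0,0,0,-0.8,230],[0,0,0,0,0,-0.8,230],[0,0,0,0,0,-0.8,230],[0,0,0,0,0,-0.8,230],[0,0,0,0,0,-0.8,230],[0,0,0,0,0,-0.8,230],[0,0,0,0,0,-0.8,230],[0,0,0,0,0,-0.8,230],[0,0,0,0,0,-0.8,230],[0,0,0,0,0,-0.47,230]]'
python3 -m crank '[[0,0,0,0,0,0,230],[0,0,0,0,0,0,230]]'
python3 - <<'E'
from h import *
s=manip.get_state();R=Ro.from_euler("xyz",s["orientation"])
print("F tool",R.inv().apply(s["ft_force"]),"ang",(RT(0).inv()*R).as_rotvec())
E
```

```text
t: 42.15
ee_pos: [473.9, -305.7, 102.8]
orientation: [3.039, -0.424, 0.332]
ft_force: [-3.0, 2.2, 4.4]
finger_gap: 15.3
grasp_force: 40.8
t: 42.35
ee_pos: [473.9, -305.7, 102.8]
orientation: [3.041, -0.424, 0.328]
ft_force: [-3.1, 3.4, 6.2]
finger_gap: 15.1
grasp_force: 40.9
F tool [ 0.85447669 -3.57024601 -6.84879939] ang [ 2.55247513e-04 -1.04036499e-03  4.41838046e-01]
```

Angle 0.442. Release, retreat along the axis and check.

```bash

python3 -m crank '[[0,0,0,0,0,0,200],[0,0,0,0,0,0,130],[0,0,0,0,0,0,110],[0,0,0,0,0,0,110],[0,0,-0.4,0,0,0,110],[0,0,-0.8,0,0,0,110],[0,0,-0.8,0,0,0,110],[0,0,-0.8,0,0,0,110],[0,0,-0.8,0,0,0,110],[0,0,-0.8,0,0,0,110],[0,0,-0.8,0,0,0,110],[0,0,-0.8,0,0,0,110]]'
python3 -m crank '[[0,0,-0.8,0,0,0,110],[-0.8,0,-0.6,0,0,0,110],[-0.8,0,-0.6,0,0,0,110],[-0.8,0,-0.6,0,0,0,110],[0,0,0,0,0,0,110]]'
python3 - <<'E'
from h import *
t=manip.capture("top")[:,:,::-1];s=manip.capture("side")[:,:,::-1]
o=np.zeros((600,800,3),np.uint8)
o[:400,:400]=cv2.resize(t[200:280,375:455],(400,400),interpolation=cv2.INTER_CUBIC)
o[:400,400:]=cv2.resize(s[310:390,300:380],(400,400),interpolation=cv2.INTER_CUBIC)
o[400:,:266]=cv2.resize(t[100:310,100:460],(266,200))
o[400:,400:666]=cv2.resize(s,(266,200))
cv2.imwrite("pics/c9.png",o)
D=np.array([474.2,-305.6,103])-25*n25  # dial centre by touch
P=np.array([D+12*n25+45*RT(v).as_matrix()[:,0] for v in (0,.44,1.32)]); print((proj("top",P)-[375,200])*5)
E
```

```text
t: 43.55
ee_pos: [410.5, -311.8, 239.9]
orientation: [3.038, -0.425, 0.329]
ft_force: [0.4, -0.6, -0.8]
finger_gap: 48.7
grasp_force: 0.0
t: 44.05
ee_pos: [327.6, -335.9, 273.9]
orientation: [3.037, -0.424, 0.319]
ft_force: [0.2, -0.4, 0.0]
finger_gap: 48.5
grasp_force: 0.0
[[153.61906739 182.58033444]
 [192.52067131 162.39414403]
 [273.79444228 172.21861616]]
```

View pics/c9.png

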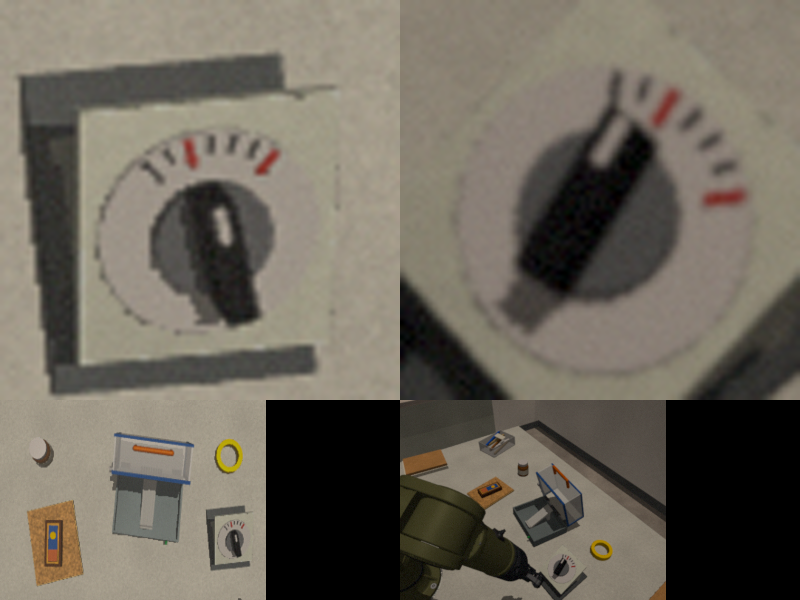

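Bottom inserts: hood open, panel on the cork, jar and tape where they were. The knob points at the red 10-minute mark (top crop (190,155)). A quick numeric check of the angle follows.

```bash
python3 - <<'E'
from h import *
D=np.array([474.2,-305.6,103])-25*n25
def pl(n,p,h):
    c,d=ray(n,p); X=c+d*((D+h*n25-c)@n25)/(d@n25); r=RT(0.66).inv().apply(X-D); return r[:2]
T=lambda x,y:(x/5+375,y/5+200); S=lambda x,y:((x-400)/5+300,y/5+310)
for n,f,wl,mk,mk30 in (("top",T,((229,245),(217,207)),(190.5,155),(267,162)),("side",S,((598,165),(622,110)),(666,108),(724,199))):
    a,b=[pl(n,f(*p),39) for p in wl]; w=b-a
    m=pl(n,f(*mk),0);m3=pl(n,f(*mk30),0)
    g=lambda v:0.66+np.arctan2(v[1],v[0])
    print(n,"line",g(w),"mark10",g(m),"mark30",g(m3),np.linalg.norm(m))
E
```

```text
top line 0.3715156438994864 mark10 0.4887729023224351 mark30 1.3300204450924862 43.07963079935049
side line 0.3047936427468547 mark10 0.4571463203877628 mark30 1.3004570562523134 45.08479367227038
```

```bash
python3 - <<'E'
from h import *
D=np.array([474.2,-305.6,103])-25*n25
def pl(n,p,h):
    c,d=ray(n,p); X=c+d*((D+h*n25-c)@n25)/(d@n25); return RT(0.66).inv().apply(X-D)[:2]
new={n:manip.capture(n) for n in ("top","side")}
old={n:cv2.imread(f"pics/{n}0.png")[:,:,::-1].copy() for n in new}
win={"top":(400,440,228,270),"side":(318,365,325,378)}
for lab,d in (("old",old),("new",new)):
  for n in d:
    x0,x1,y0,y1=win[n]; g=d[n][y0:y1,x0:x1].astype(np.float32).max(2)
    th=45 if n=="top" else 30
    for th in ((40,50,60) if n=="top" else (22,30,38)):
        m=(g<th).astype(np.uint8); m=cv2.morphologyEx(m,cv2.MORPH_CLOSE,np.ones((5,5)))
        if not m.any(): continue
        c=big(m)[:,0]+[x0,y0]
        q=np.float32([pl(n,p,39) for p in c]); r=cv2.minAreaRect(q)
        bx=cv2.boxPoints(r); e=bx[1]-bx[0]; f=bx[2]-bx[1]; e=e if np.hypot(*e)>np.hypot(*f) else f
        a=np.arctan2(e[1],e[0]); a=(a+np.pi/2)%np.pi-np.pi/2
        l=cv2.fitLine(q,cv2.DIST_L2,0,.01,.01).ravel(); b=np.arctan2(l[1],l[0]);b=(b+np.pi/2)%np.pi-np.pi/2
        print(lab,n,th,"rect v",round(.66+a,3),"line v",round(.66+b,3),"size",np.round(r[1],1))
E
```

```text
old top 40 rect v 0.066 line v 0.036 size [15.1 70.4]
old top 50 rect v 0.004 line v -0.004 size [22.4 71.6]
old top 60 rect v 0.056 line v 0.008 size [25.6 72.3]
old side 22 rect v 0.038 line v 0.091 size [21.6 60.1]
old side 30 rect v 0.055 line v 0.075 size [22.5 62. ]
old side 38 rect v 0.046 line v 0.075 size [25.2 62.9]
new top 40 rect v 0.439 line v 0.388 size [18.5 69.2]
new top 50 rect v 0.46 line v 0.378 size [21.1 70.7]
new top 60 rect v 0.454 line v 0.373 size [24.5 71.2]
new side 22 rect v 0.435 line v 0.56 size [19.1 55.9]
new side 30 rect v 0.453 line v 0.495 size [20.8 56.9]
new side 38 rect v 0.443 line v 0.464 size [21.3 58. ]
```

```bash
python3 -c "
from cell import manip
print(manip.close_job())"
```

```text
the job is handed in; nothing more can be done
None
```

The job is handed in at about 44 s of the 66 s allowed: the hood stands open by itself, the panel lies flat and picture side up on the cork, the timer was wound to about 1.41 rad (past the 30-minute mark) and turned back to about 0.44 (the red 10-minute mark), and the jar and tape were not touched. I set the panel back on its rest once to grip it higher before placing it.

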